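# Rewind the bench tape reel and lock it

## Robot

A 6-joint arm with a two-finger parallel gripper is mounted at the origin on the work surface. World frame = base frame: x ahead of the robot, y to its left, z up, the work surface at z = 0. Lengths are in m, angles in rad, forces in N, time in s.
With the tool pointing down it reaches from about 0.3 to 0.875 m from the base axis. Payload 4.2 kg.
Tool frame: the origin (TCP) lies midway between the tips of the shut fingers; the grasp point (between the pads) lies 19 mm behind it; z points along the fingers, y is the direction in which the jaws open and shut (so a half turn about z gives the same grasp; the last joint's range is limited). The gripper opens to 85 mm and grips with 20 to 120 N. Pads are 22 mm wide; open, the fingers measure 114 mm over their backs; the gripper's body (76 mm by 85 mm) begins 54 mm behind the grasp point. The pads swing forward as they close: fully open they stand 13 mm farther back than shut.
Start: joints at [1.281, 0.32, 1.565, -0, 1.257, -0.02], TCP at [0.153, 0.554, 0.231] pointing down, gripper open.
Joint ranges: [-3.11, 3.11], [-0.84, 2.01], [0.21, 2.61], [-1.34, 4.49], [0.05, 2.63], [-2.56, 2.56]. Speed limits (rad/s): [2.57, 2.57, 3.14, 3.14, 3.14, 3.14].

## Interface

Orientations are given as a unit quaternion [w, x, y, z].
In Python, from plant import monitor, cams, order gives the robot as it stands. The module is installed in compiled form; this text tells all that it offers.
- The arm moves only by the tool jog_arm, never from a script. Its argument "series" is a list of rows, each a list of 7 numbers: the opening, from -1 (shut) to 1 (fully open), then the shift along the world's x, y, z in mm, then the turn, a rotation vector about the world's x, y, z in rad. In form: [[jaw, tx, ty, tz, wx, wy, wz], ...]. A call has 1 to 10 rows; each row is the pose to reach, as a shift and turn from the pose commanded when the call began; what a row does not reach only later rows make up. A row lasts 1/10 s, in which the tool goes at most 50 mm and 8.59 degrees, less where a joint would pass 70% of its speed; a pose out of reach is approached as far as the arm can. A call with a gripper value outside its range is refused whole. The fingers move at their own pace and stop on an object; the grip force is fixed at half the most. Time passes only in rows, so rows that repeat a pose let the fingers close. It gives the time, the measured TCP pose, the force and the opening at its end, in the units of the state.
- monitor.read_state(): the state, without advancing time (a new reading comes with each control period).
- cams.capture(name): name is "scene" or "side" or "wrist"; returns (picture, depth): 384x512x3 uint8, blue, green, red; 384x512 float32, m along the optical axis (not along the pixel's ray), 0 where there is no reading.
- cams.camera_params(name): a dict with "K" (3x3 intrinsics, pixels), "cam_to_world" (4x4, takes a point from camera to world coordinates). Camera axes: x right, y down, z forward; pixel columns grow to the right and rows downward; lengths in m; the calibration is good to about 2 mm. A picture is of the moment at which its call begins: read the wrist's pose just before it. camera_params takes no time and is no camera call; for the wrist camera it gives the pose at the moment of the call.
- order.close_job(): hands the job in, once; it reports no verdict.
The state is a dict: "time_s": time; "joint_pos": joint angles; "dq": joint speeds; "tau": joint torques, N m; "tcp_pos": TCP position; "ee_rot": TCP orientation; "ft_force": force on the tool from outside, world axes, zero at the start; "ft_torque": the same for the moment, N m; "opening": finger opening in m.
Only numpy, scipy, OpenCV 4.12 (cv2) and the standard library are available. Lean on these libraries where they do the work, as an engineer would, in place of code of your own. Each camera call takes 0.05 s, during which the arm holds its last target.

## Task

Wind the reel's crank clockwise (seen from above) until its drag suddenly falls away, and stop there, within a third of a turn. Then push the lock plunger beside the drum fully down, gently and never forcing it if it is blocked, let go of everything, and leave the other things on the bench alone.

Things in the scene. Friction and masses are not known exactly. Their poses are not given: they have to be found in the camera images.
- crank_axis (a point): Fixed point on the crank's vertical axis, 87 mm above the bench, in the middle of the bench-fixed tape reel: a grey round closed drum 170 mm across, top 54 mm above the bench, on a base plate 200 x 275 mm. Its x axis points outwards to the black wiper box, its y axis to the lock plunger; the reel's yaw is within 0.6 rad. Crank hub: 71 mm above the bench at most.
- knob_center (a point): Centre of the crank's upright black knob, 24 mm across, 38 mm tall (68 to 106 mm above the bench; the flat steel arm lies under it). It spins freely on its pin, so a gripper holds it without turning. It circles crank_axis at 55 mm radius, from any start angle. Along the circle it takes about 11 to 16 N while the tape drags, 1 to 3 N after; a clutch slips at about 33 N.
- spindle (a joint): Turn of the spindle under the crank (rad): 0 at the start, grows as the crank winds clockwise seen from above; it does not go below 0. The drag falls away somewhere between 1.3 and 2.3 turns (8 to 15 rad), different each time and not visible. From about 0.1 to 2.5 rad past that point the plunger's slot is open; before and after, it is blocked.
- plunger_top (a point): Centre of the top face of the lock plunger: a black round head 26 mm across, 8 mm thick, on a 10 mm steel stem that stands on a grey block, 135 mm from the crank axis along crank_axis's y axis. 60 mm above the bench when up, 46 mm when fully down.
- plunger (a joint): How far the plunger is pushed down (m): 0 up, 0.014 fully down. It slides with about 3 N of friction and stays where it is left. Where the slot is not open it is blocked solidly at about 0.006.
- hammer: Hammer, 280 mm long, lying loose on the bench; to be left alone.
- screw_jar: Glass jar with steel cap, 64 mm across, 75 mm tall, origin under its centre; to be left alone.
- tape_roll: Cardboard ring 90 mm across, 45 mm tall, origin under its centre; to be left alone.

How it is judged:
On the way, in this order (a step that is already met when the one before it is completed fails the run):
1. the crank has been wound more than one turn with the plunger still up (value of joint spindle above 7 rad and value of joint plunger below 0.008 m), for 0.1 s.
2. the plunger has gone down into its slot (value of joint plunger above 0.0115 m), for 0.2 s.
At the end, for the whole second after the job is handed in: The tape is wound past its wiper (the spindle over 7 rad, as far as the point where the drag fell away), the plunger is down in its slot (at least 11.5 of its 14 mm) and the crank is at rest (value of joint plunger above 0.0115 m and value of joint spindle above 7 rad and velocity of joint spindle between -0.1 and 0.1 rad/s); the robot touches nothing.
It fails at once if the plunger is pressed with more than 40 N (contact force between plunger and the fingers above 40 N or contact force between plunger and the arm above 40 N).
It fails at once if the hammer is moved more than 30 mm (distance of hammer from where it was at the start of the episode above 0.03 m).
It fails at once if the jar is moved more than 30 mm (distance of screw_jar from where it was at the start of the episode above 0.03 m).
It fails at once if the tape roll is moved more than 30 mm (distance of tape_roll from where it was at the start of the episode above 0.03 m).
It also fails if it takes over 72 s, if anything falls off the work surface, if the arm or the gripper's body presses on something with over 40 N, if the wrist force passes 120 N, or if a joint passes its speed limit or range.

## Working session

There is one attempt and no reset: what is moved stays moved. The work goes in short steps, Python scripts to look and compute and a tool call to move; the robot and the scene stay as the last step left them, time stands still between calls to the robot, and variables do not carry over. Pictures are saved under pics/ and viewed, and the job is handed in when it is done.

Besides the shell and the picture viewer there is one more tool, called as name([rows], argument=value, ...), one row to a line, values as JSON. jog_arm: Moves the arm, as the interface text tells. Its arguments: {"type":"object","properties":{"series":{"type":"array"}},"required":["series"]}

```bash
mkdir -p pics; cat > h.py <<'E'
import numpy as np, cv2
from plant import monitor, cams, order
def ray(name,u,v,z,P=None):
    P=P or cams.camera_params(name);K=P["K"];T=np.array(P["cam_to_world"])
    d=T[:3,:3]@np.linalg.solve(np.array(K),[u,v,1.]);o=T[:3,3]
    return o+d*(z-o[2])/d[2]
def pts(name,depth,P=None):
    P=P or cams.camera_params(name);K=np.array(P["K"]);T=np.array(P["cam_to_world"])
    v,u=np.mgrid[:384,:512]
    c=np.stack([(u-K[0,2])/K[0,0]*depth,(v-K[1,2])/K[1,1]*depth,depth],-1)
    return c@T[:3,:3].T+T[:3,3]
E
python3 - <<'E'
from h import *
s=monitor.read_state();print({k:np.round(v,3) for k,v in s.items()})
for n in["scene","side"]:
    P=cams.camera_params(n)
    im,d=cams.capture(n);cv2.imwrite(f"pics/{n}0.png",im);np.save(f"{n}0.npy",d)
    print(n,np.round(P["K"],1).tolist(),np.round(P["cam_to_world"],3).tolist())
E
```

```text
{'time_s': np.float64(0.0), 'joint_pos': array([ 1.281,  0.32 ,  1.566,  0.   ,  1.257, -0.02 ]), 'dq': array([-0.002, -0.001,  0.001, -0.001, -0.001,  0.001]), 'tau': array([ 1.0000e-03, -4.1553e+01, -2.3416e+01,  0.0000e+00,  8.0000e-03,
       -0.0000e+00]), 'tcp_pos': array([0.153, 0.554, 0.23 ]), 'ee_rot': array([-0.   ,  0.135,  0.991, -0.001]), 'ft_force': array([ 0.497, -0.27 ,  0.503]), 'ft_torque': array([ 0.042,  0.002, -0.008]), 'opening': np.float64(0.086)}
scene [[371.6, 0.0, 256.9], [0.0, 371.6, 194.8], [0.0, 0.0, 1.0]] [[-0.879, 0.363, -0.31, 0.984], [0.478, 0.671, -0.567, 0.678], [0.002, -0.646, -0.763, 1.019], [0.0, 0.0, 0.0, 1.0]]
side [[436.1, 0.0, 260.9], [0.0, 436.1, 194.1], [0.0, 0.0, 1.0]] [[0.87, -0.267, 0.413, 0.074], [-0.492, -0.442, 0.75, -0.946], [-0.018, -0.856, -0.516, 0.754], [0.0, 0.0, 0.0, 1.0]]
```

View pics/scene0.png

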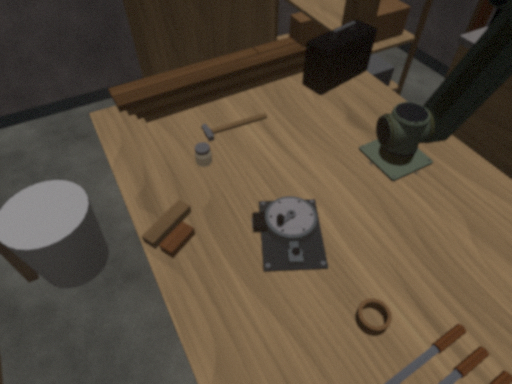

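View pics/side0.png

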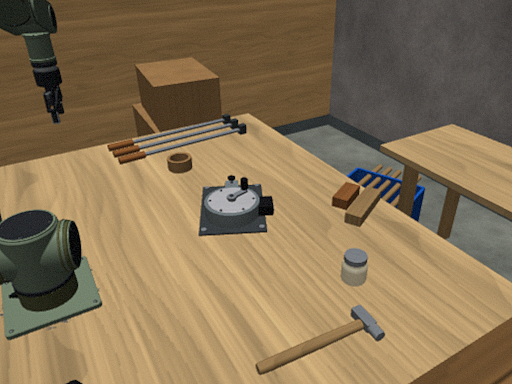

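The scene view shows the reel near (290,218), its wiper box at (260,222) and the plunger near (295,255). In the side view the drum is at (232,203), the knob at (244,184) and the plunger at (232,180). The jar, hammer and tape roll are well clear. I'll zoom in and measure next.

```bash
python3 - <<'E'
from h import *
ims=[]
for n,(u,v) in {"scene":(290,230),"side":(235,200)}.items():
    im=cv2.imread(f"pics/{n}0.png");c=im[v-48:v+48,u-50:u+50]
    ims.append(cv2.resize(c,None,fx=4,fy=4,interpolation=cv2.INTER_NEAREST))
    d=np.load(f"{n}0.npy");p=pts(n,d)
    m=(abs(p[...,2]-.054)<.004)&(p[...,0]>.2)
    m=m.astype(np.uint8); k,l,st,ce=cv2.connectedComponentsWithStats(m)
    for i in range(1,k):
        if st[i,4]>150:
            q=p[l==i][:,:2].astype(np.float32);c,r=cv2.minEnclosingCircle(q);print(n,"drum",st[i],c,r,np.round(q.mean(0),4))
    w=np.zeros((384,512),bool);w[v-48:v+48,u-50:u+50]=1
    mk=w&(p[...,2]>.088)&(p[...,2]<.12);print(" high",mk.sum(),p[mk].mean(0) if mk.any() else 0, np.argwhere(mk).mean(0))
    # bright drum ellipse
cv2.imwrite("pics/zoom.png",np.hstack(ims))
E
```

```text
scene drum [ 265  196   52   43 1152] (0.5400516390800476, 0.09020500630140305) 0.08664241433143616 [0.5415 0.0972]
 high 62 [0.59430283 0.11087247 0.10259362] [217.48387097 279.59677419]
side drum [166  58  40  24 211] (0.9828133583068848, 1.585547685623169) 0.2682282626628876 [0.9965 1.6218]
side drum [ 204  187   55   30 1152] (0.5378955602645874, 0.08521682769060135) 0.0865817666053772 [0.5323 0.0776]
 high 57 [0.58963604 0.09972018 0.09923069] [181.24561404 243.31578947]
```

View pics/zoom.png

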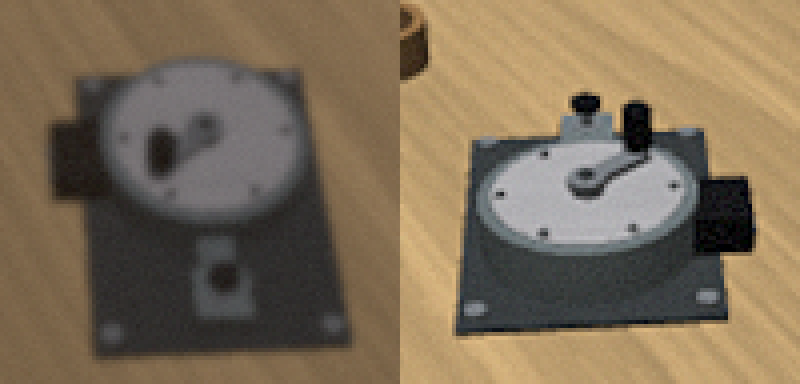

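```bash
python3 - <<'E'
from h import *
print("plunger",ray("scene",295.7,251.5,.057),ray("side",231.3,177,.057))
print("knob top/mid",ray("scene",279.8,219.,.087),ray("side",244.2,183.5,.087))
print("wiper",ray("scene",258,222,.04),ray("side",265.5,205,.04))
for n,(a,b,c,d) in {"scene":(213,230,254,262),"side":(196,214,260,272)}.items():
    D=np.load(n+"0.npy");p=pts(n,D)[a:b,c:d];print(n,"box max z",np.percentile(p[...,2],[50,90,98]))
E
```

```text
plunger [0.59757901 0.21513257 0.057     ] [0.60206158 0.21354953 0.057     ]
knob top/mid [0.59011883 0.10657138 0.087     ] [0.59505014 0.10522536 0.087     ]
wiper [0.63874687 0.05440348 0.04      ] [0.6259993  0.02826032 0.04      ]
scene box max z [0.04546739 0.04820898 0.04926087]
side box max z [0.04286912 0.0458097  0.04753345]
```

jog_arm([
  [1, 40, -30, 20, 0, 0, 0],
  [1, 70, -65, 40, 0, 0, 0],
  [1, 105, -100, 60, 0, 0, 0],
  [1, 140, -130, 70, 0, 0, 0],
  [1, 170, -170, 70, 0, 0, 0],
  [1, 200, -205, 70, 0, 0, 0],
  [1, 230, -240, 70, 0, 0, 0],
  [1, 260, -280, 70, 0, 0, 0],
  [1, 290, -315, 70, 0, 0, 0],
  [1, 320, -350, 70, 0, 0, 0],
])

```text
time_s: 1.1
tcp_pos: [0.474, 0.2024, 0.3011]
ee_rot: [-0.0, 0.135, 0.991, -0.0]
ft_force: [0.5, -0.3, -0.3]
opening: 0.0856
```

jog_arm([
  [1, 20, -25, 0, 0, 0, 0],
  [1, 40, -50, 0, 0, 0, 0],
  [1, 60, -70, 0, 0, 0, 0],
  [1, 60, -70, 0, 0, 0, 0],
  [1, 60, -70, 0, 0, 0, 0],
])

```text
time_s: 1.6
tcp_pos: [0.5331, 0.1339, 0.3007]
ee_rot: [-0.001, 0.135, 0.991, -0.0]
ft_force: [-0.9, -0.0, -0.1]
opening: 0.0854
```

```bash
python3 - <<'E'
from h import *
P=cams.camera_params("wrist")
im,d=cams.capture("wrist");cv2.imwrite("pics/w1.png",im);np.save("w1.npy",d)
import pickle;pickle.dump(P,open("w1.pkl","wb"))
print(np.round(P["K"],1).tolist(),np.round(P["cam_to_world"],3).tolist(),monitor.read_state()["tcp_pos"])
E
```

```text
[[320.4, 0.0, 252.8], [0.0, 320.4, 189.3], [0.0, 0.0, 1.0]] [[0.269, 0.921, 0.281, 0.461], [0.963, -0.258, -0.078, 0.154], [0.001, 0.292, -0.956, 0.444], [0.0, 0.0, 0.0, 1.0]] [0.53272691 0.13444942 0.3009319 ]
```

View pics/w1.png

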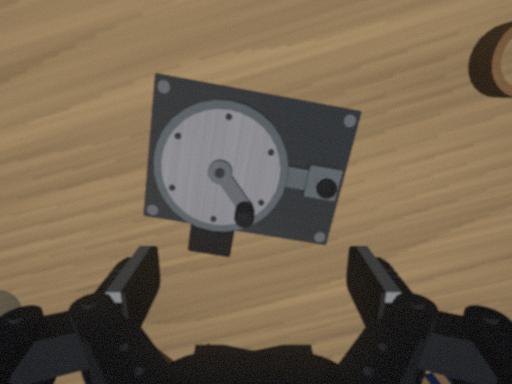

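The wrist view is clear: hub at about (219,172), drum ellipse centre (220,165), plunger head (326,188), knob (244,214).

```bash
python3 - <<'E'
from h import *
import pickle;P=pickle.load(open("w1.pkl","rb"));im=cv2.imread("pics/w1.png");d=np.load("w1.npy")
p=pts("wrist",d,P);g=cv2.cvtColor(im,cv2.COLOR_BGR2GRAY)
w=np.zeros((384,512),bool);w[95:235,150:292]=1
m=w&(abs(p[...,2]-.054)<.005)
q=p[m][:,:2].astype(np.float32);print("drum depth",m.sum(),cv2.minEnclosingCircle(q))
# drum rim from gray: bright region
b=(g>75).astype(np.uint8)*w.astype(np.uint8)
def blob(mask,name,z):
    c=max(cv2.findContours(mask.astype(np.uint8),0,1)[0],key=cv2.contourArea)
    (u,v),_=cv2.minEnclosingCircle(c) ; M=cv2.moments(c);uc,vc=M['m10']/M['m00'],M['m01']/M['m00']
    print(name,cv2.contourArea(c),(uc,vc),ray("wrist",uc,vc,z,P)); return c
c=blob(m,"drum",.054);e=cv2.fitEllipse(cv2.convexHull(c));print(e,ray("wrist",*e[0],.054,P))
w2=np.zeros_like(w);w2[175:202,312:342]=1
blob(w2&(g<25),"plunger",.058)
w3=np.zeros_like(w);w3[195:230,228:260]=1
blob(w3&(g<32),"knob",.087)
for s,z in((.098,.108),):
    mm=w3&(p[...,2]>s);print("knobtop depth",mm.sum(),p[mm].mean(0),np.percentile(p[mm][:,:2],[2,98],axis=0))
mm=w2&(p[...,2]>.054);print("pl depth",mm.sum(),p[mm].mean(0),np.percentile(p[mm][:,:2],[2,98],axis=0))
print("hub",ray("wrist",219,172,.071,P))
for n,u,v in(("holeA",228,117),("B",178,135),("C",172,187),("D",213,219),("E",262,203),("F",271,152)):print(n,ray("wrist",u,v,.054,P)[:2])
E
```

```text
drum depth 12568 ((0.5400254726409912, 0.08975909650325775), 0.08478882163763046)
drum 12357.5 (218.91462674489176, 162.06908085508124) [0.53063406 0.09110029 0.054     ]
((220.21466064453125, 165.0804443359375), (130.9880828857422, 135.5847625732422), 115.68819427490234) [0.53471128 0.0915165  0.054     ]Traceback (most recent call last):
  File "<stdin>", line 15, in <module>
  File "<stdin>", line 10, in blob
ValueError: max() iterable argument is empty
```

```bash
python3 - <<'E'
from h import *
import pickle;P=pickle.load(open("w1.pkl","rb"));im=cv2.imread("pics/w1.png");d=np.load("w1.npy")
p=pts("wrist",d,P);g=cv2.cvtColor(im,cv2.COLOR_BGR2GRAY)
def blob(win,thr,name,z):
    a,b,c_,d_=win;w=np.zeros(g.shape,np.uint8);w[a:b,c_:d_]=g[a:b,c_:d_]<thr
    c=max(cv2.findContours(w,0,1)[0],key=cv2.contourArea);M=cv2.moments(c);u,v=M['m10']/M['m00'],M['m01']/M['m00']
    print(name,cv2.contourArea(c),cv2.boundingRect(c),(u,v),ray("wrist",u,v,z,P))
print(g[188,312:342],g[175:202,326]);
blob((176,202,312,342),40,"plunger",.058)
blob((196,230,230,258),40,"knob",.087)
w3=np.s_[196:230,230:258]
for win,s,n in((w3,.100,"knob"),(np.s_[175:202,312:342],.055,"pl"),(np.s_[155:190,205:235],.062,"hub")):
    q=p[win].reshape(-1,3);q=q[q[:,2]>s];print(n,len(q),np.median(q,0),cv2.minEnclosingCircle(q[:,:2].astype(np.float32)))
H=np.array([ray("wrist",u,v,.054,P)[:2] for u,v in((228,117),(178,135),(172,187),(213,219),(262,203),(271,152))]);print(H.mean(0),np.linalg.norm(H-H.mean(0),axis=1))
print("hub",ray("wrist",219,172,.071,P))
E
```

```text
[ 96 102  98  89  68  48  30  37  36  32  39  38  42  36  32  36  37  40
  38  28  32  35  38  39  54  75  73  65  80 111] [97 92 85 70 43 37 38 42 37 36 31 38 38 32 37 38 36 38 34 34 38 39 42 64
 74 70 57]
plunger 215.5 (317, 180, 19, 17) (326.20185614849186, 187.91183294663574) [0.59784921 0.21174731 0.058     ]
knob 147.0 (236, 203, 17, 23) (245.17913832199542, 210.16780045351473) [0.5887514  0.10905751 0.087     ]
knob 303 [0.59069121 0.10675252 0.10575972] ((0.5326893329620361, 0.12993647158145905), 0.07532648742198944)
pl 336 [0.59727727 0.21091182 0.06040195] ((0.5355621576309204, 0.1851331889629364), 0.08060424774885178)
hub 602 [0.54226148 0.09199562 0.06818661] ((0.5116882920265198, 0.12087202072143555), 0.06027327477931976)
[0.54099872 0.09022421] [0.06571622 0.06661295 0.06622646 0.06679783 0.0677519  0.06645005]
hub [0.53920256 0.09031779 0.071     ]
```

jog_arm([
  [1, 30, -14, -20, 0, 0, 0],
  [1, 59, -27, -50, 0, 0, 0],
  [1, 59, -27, -90, 0, 0, 0],
  [1, 59, -27, -130, 0, 0, 0],
  [1, 59, -27, -160, 0, 0, 0],
  [1, 59, -27, -180, 0, 0, 0],
  [1, 59, -27, -180, 0, 0, 0],
])

```text
time_s: 2.35
tcp_pos: [0.5894, 0.1081, 0.1183]
ee_rot: [-0.003, 0.134, 0.991, -0.001]
ft_force: [0.3, -0.8, 0.9]
opening: 0.0853
```

```bash
python3 - <<'E'
from h import *
im,d=cams.capture("wrist");cv2.imwrite("pics/w2.png",im);print(monitor.read_state()["tcp_pos"])
E
```

```text
[0.59096518 0.10813481 0.12048836]
```

View pics/w2.png

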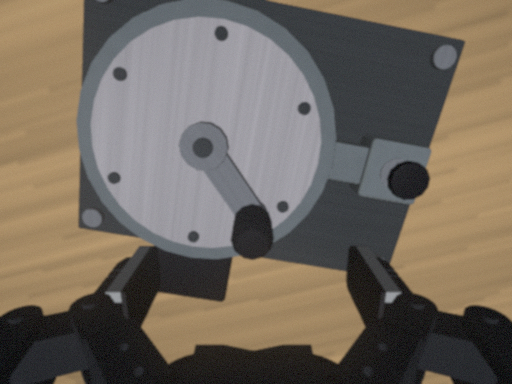

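The knob, with its top at about (252,240), sits centred between the fingers. I'll descend and grip it.

```bash
python3 - <<'E'
from h import *
P=cams.camera_params("wrist")
for n,u,v,z in(("knob",252,240,.106),("hub",203,147,.071),("pl",408,180,.06)):print(n,ray("wrist",u,v,z,P))
E
```

```text
knob [0.59300348 0.10709421 0.106     ]
hub [0.54201803 0.09041716 0.071     ]
pl [0.60005909 0.21159734 0.06      ]
```

jog_arm([
  [1, 0, 0, -15, 0, 0, 0],
  [1, 0, 0, -30, 0, 0, 0],
  [1, 0, 0, -42, 0, 0, 0],
  [1, 0, 0, -42, 0, 0, 0],
  [-1, 0, 0, -42, 0, 0, 0],
  [-1, 0, 0, -42, 0, 0, 0],
  [-1, 0, 0, -42, 0, 0, 0],
  [-1, 0, 0, -42, 0, 0, 0],
  [-1, 0, 0, -42, 0, 0, 0],
  [-1, 0, 0, -42, 0, 0, 0],
])

```text
time_s: 3.4
tcp_pos: [0.5925, 0.107, 0.0799]
ee_rot: [0.0, 0.134, 0.991, 0.0]
ft_force: [-0.8, -0.8, 3.2]
opening: 0.0219
```

```bash
cat > tab.py <<'E'
import numpy as np,sys
t0=.314
f=lambda p:np.array([55*np.cos(t0-p),55*np.sin(t0-p)])
p=0.
for step in [.08]+[.1]*15:
    print(round(p,2),[list(map(float,np.round(f(p+step*(i+1))-np.round(f(p),1),1))) for i in range(10)]);p+=step*10
E
python3 tab.py
```

```text
0.0 [[1.2, -4.2], [2.0, -8.6], [2.5, -12.9], [2.7, -17.3], [2.5, -21.7], [1.9, -26.1], [1.0, -30.4], [-0.2, -34.6], [-1.8, -38.7], [-3.7, -42.7]]
0.8 [[-2.8, -4.7], [-6.0, -9.1], [-9.7, -13.2], [-13.8, -16.9], [-18.2, -20.2], [-23.0, -23.0], [-28.0, -25.3], [-33.1, -27.1], [-38.5, -28.4], [-43.9, -29.1]]
1.8 [[-5.5, -0.2], [-11.0, 0.2], [-16.4, 1.1], [-21.8, 2.5], [-26.9, 4.5], [-31.8, 6.9], [-36.4, 9.9], [-40.8, 13.3], [-44.7, 17.1], [-48.3, 21.3]]
2.8 [[-3.1, 4.5], [-5.8, 9.3], [-8.0, 14.4], [-9.6, 19.6], [-10.7, 25.0], [-11.3, 30.4], [-11.3, 35.9], [-10.8, 41.4], [-9.8, 46.8], [-8.2, 52.1]]
3.8 [[2.1, 5.0], [4.8, 9.9], [7.8, 14.4], [11.3, 18.7], [15.3, 22.5], [19.6, 26.0], [24.2, 29.0], [29.1, 31.5], [34.2, 33.5], [39.5, 35.0]]
4.8 [[5.4, 1.0], [10.8, 1.4], [16.3, 1.3], [21.8, 0.6], [27.2, -0.6], [32.4, -2.4], [37.4, -4.7], [42.1, -7.4], [46.6, -10.6], [50.7, -14.3]]
5.8 [[3.8, -4.0], [7.1, -8.4], [9.9, -13.1], [12.3, -18.0], [14.2, -23.2], [15.5, -28.5], [16.3, -34.0], [16.6, -39.5], [16.3, -44.9], [15.5, -50.4]]
6.8 [[-1.4, -5.3], [-3.3, -10.5], [-5.7, -15.4], [-8.6, -20.1], [-1
[... 586 characters left out ...]
.7], [26.3, 7.0], [31.8, 6.8], [37.2, 6.0], [42.5, 4.7], [47.7, 2.9], [52.7, 0.5]]
11.8 [[4.7, -2.8], [9.1, -6.1], [13.2, -9.8], [16.9, -13.9], [20.1, -18.3], [22.9, -23.1], [25.2, -28.1], [27.0, -33.3], [28.2, -38.6], [28.9, -44.1]]
12.8 [[0.2, -5.5], [-0.2, -11.0], [-1.1, -16.4], [-2.6, -21.7], [-4.6, -26.8], [-7.1, -31.7], [-10.0, -36.3], [-13.4, -40.7], [-17.3, -44.6], [-21.5, -48.1]]
13.8 [[-4.5, -3.2], [-9.3, -5.8], [-14.4, -7.9], [-19.6, -9.6], [-25.0, -10.7], [-30.5, -11.2], [-36.0, -11.2], [-41.5, -10.7], [-46.8, -9.6], [-52.1, -8.0]]
14.8 [[-5.1, 2.1], [-9.9, 4.8], [-14.4, 7.9], [-18.6, 11.4], [-22.5, 15.4], [-25.9, 19.7], [-28.9, 24.3], [-31.4, 29.2], [-33.4, 34.3], [-34.9, 39.6]]
```

jog_arm([
  [-1, 1.2, -4.2, 0, 0, 0, 0],
  [-1, 2.0, -8.6, 0, 0, 0, 0],
  [-1, 2.5, -12.9, 0, 0, 0, 0],
  [-1, 2.7, -17.3, 0, 0, 0, 0],
  [-1, 2.5, -21.7, 0, 0, 0, 0],
  [-1, 1.9, -26.1, 0, 0, 0, 0],
  [-1, 1.0, -30.4, 0, 0, 0, 0],
  [-1, -0.2, -34.6, 0, 0, 0, 0],
  [-1, -1.8, -38.7, 0, 0, 0, 0],
  [-1, -3.7, -42.7, 0, 0, 0, 0],
])

```text
time_s: 4.4
tcp_pos: [0.5906, 0.0683, 0.0801]
ee_rot: [0.002, 0.136, 0.991, 0.004]
ft_force: [3.2, 12.3, 2.5]
opening: 0.0217
```

jog_arm([
  [-1, -2.8, -4.7, 0, 0, 0, 0],
  [-1, -6.0, -9.1, 0, 0, 0, 0],
  [-1, -9.7, -13.2, 0, 0, 0, 0],
  [-1, -13.8, -16.9, 0, 0, 0, 0],
  [-1, -18.2, -20.2, 0, 0, 0, 0],
  [-1, -23.0, -23.0, 0, 0, 0, 0],
  [-1, -28.0, -25.3, 0, 0, 0, 0],
  [-1, -33.1, -27.1, 0, 0, 0, 0],
  [-1, -38.5, -28.4, 0, 0, 0, 0],
  [-1, -43.9, -29.1, 0, 0, 0, 0],
])

```text
time_s: 5.4
tcp_pos: [0.5513, 0.0365, 0.0809]
ee_rot: [0.008, 0.135, 0.991, 0.002]
ft_force: [12.2, 2.8, -2.9]
opening: 0.022
```

jog_arm([
  [-1, -5.5, -0.2, 0, 0, 0, 0],
  [-1, -11.0, 0.2, 0, 0, 0, 0],
  [-1, -16.4, 1.1, 0, 0, 0, 0],
  [-1, -21.8, 2.5, 0, 0, 0, 0],
  [-1, -26.9, 4.5, 0, 0, 0, 0],
  [-1, -31.8, 6.9, 0, 0, 0, 0],
  [-1, -36.4, 9.9, 0, 0, 0, 0],
  [-1, -40.8, 13.3, 0, 0, 0, 0],
  [-1, -44.7, 17.1, 0, 0, 0, 0],
  [-1, -48.3, 21.3, 0, 0, 0, 0],
])

```text
time_s: 6.4
tcp_pos: [0.4992, 0.0534, 0.0804]
ee_rot: [0.004, 0.133, 0.991, -0.002]
ft_force: [4.0, -13.8, 3.5]
opening: 0.0216
```

jog_arm([
  [-1, -3.1, 4.5, 0, 0, 0, 0],
  [-1, -5.8, 9.3, 0, 0, 0, 0],
  [-1, -8.0, 14.4, 0, 0, 0, 0],
  [-1, -9.6, 19.6, 0, 0, 0, 0],
  [-1, -10.7, 25.0, 0, 0, 0, 0],
  [-1, -11.3, 30.4, 0, 0, 0, 0],
  [-1, -11.3, 35.9, 0, 0, 0, 0],
  [-1, -10.8, 41.4, 0, 0, 0, 0],
  [-1, -9.8, 46.8, 0, 0, 0, 0],
  [-1, -8.2, 52.1, 0, 0, 0, 0],
])

```text
time_s: 7.4
tcp_pos: [0.4867, 0.1058, 0.0795]
ee_rot: [-0.001, 0.133, 0.991, -0.003]
ft_force: [-3.5, -11.9, 7.6]
opening: 0.0221
```

jog_arm([
  [-1, 2.1, 5.0, 0, 0, 0, 0],
  [-1, 4.8, 9.9, 0, 0, 0, 0],
  [-1, 7.8, 14.4, 0, 0, 0, 0],
  [-1, 11.3, 18.7, 0, 0, 0, 0],
  [-1, 15.3, 22.5, 0, 0, 0, 0],
  [-1, 19.6, 26.0, 0, 0, 0, 0],
  [-1, 24.2, 29.0, 0, 0, 0, 0],
  [-1, 29.1, 31.5, 0, 0, 0, 0],
  [-1, 34.2, 33.5, 0, 0, 0, 0],
  [-1, 39.5, 35.0, 0, 0, 0, 0],
])

```text
time_s: 8.4
tcp_pos: [0.5224, 0.1426, 0.0793]
ee_rot: [-0.006, 0.135, 0.991, -0.002]
ft_force: [-12.4, -1.2, 12.6]
opening: 0.0222
```

jog_arm([
  [-1, 5.4, 1.0, 0, 0, 0, 0],
  [-1, 10.8, 1.4, 0, 0, 0, 0],
  [-1, 16.3, 1.3, 0, 0, 0, 0],
  [-1, 21.8, 0.6, 0, 0, 0, 0],
  [-1, 27.2, -0.6, 0, 0, 0, 0],
  [-1, 32.4, -2.4, 0, 0, 0, 0],
  [-1, 37.4, -4.7, 0, 0, 0, 0],
  [-1, 42.1, -7.4, 0, 0, 0, 0],
  [-1, 46.6, -10.6, 0, 0, 0, 0],
  [-1, 50.7, -14.3, 0, 0, 0, 0],
])

```text
time_s: 9.4
tcp_pos: [0.5756, 0.1323, 0.0795]
ee_rot: [-0.003, 0.135, 0.991, 0.002]
ft_force: [-8.0, 9.9, 6.3]
opening: 0.0221
```

jog_arm([
  [-1, 3.8, -4.0, 0, 0, 0, 0],
  [-1, 7.1, -8.4, 0, 0, 0, 0],
  [-1, 9.9, -13.1, 0, 0, 0, 0],
  [-1, 12.3, -18.0, 0, 0, 0, 0],
  [-1, 14.2, -23.2, 0, 0, 0, 0],
  [-1, 15.5, -28.5, 0, 0, 0, 0],
  [-1, 16.3, -34.0, 0, 0, 0, 0],
  [-1, 16.6, -39.5, 0, 0, 0, 0],
  [-1, 16.3, -44.9, 0, 0, 0, 0],
  [-1, 15.5, -50.4, 0, 0, 0, 0],
])

```text
time_s: 10.4
tcp_pos: [0.5947, 0.0829, 0.0799]
ee_rot: [0.001, 0.136, 0.991, 0.004]
ft_force: [0.7, 12.4, 2.4]
opening: 0.022
```

jog_arm([
  [-1, -1.4, -5.3, 0, 0, 0, 0],
  [-1, -3.3, -10.5, 0, 0, 0, 0],
  [-1, -5.7, -15.4, 0, 0, 0, 0],
  [-1, -8.6, -20.1, 0, 0, 0, 0],
  [-1, -11.9, -24.5, 0, 0, 0, 0],
  [-1, -15.7, -28.5, 0, 0, 0, 0],
  [-1, -19.8, -32.1, 0, 0, 0, 0],
  [-1, -24.3, -35.3, 0, 0, 0, 0],
  [-1, -29.1, -38.0, 0, 0, 0, 0],
  [-1, -34.1, -40.2, 0, 0, 0, 0],
])

```text
time_s: 11.4
tcp_pos: [0.5652, 0.0413, 0.0807]
ee_rot: [0.006, 0.135, 0.991, 0.003]
ft_force: [10.4, 7.4, -2.4]
opening: 0.0218
```

jog_arm([
  [-1, -5.2, -1.7, 0, 0, 0, 0],
  [-1, -10.6, -2.9, 0, 0, 0, 0],
  [-1, -16.1, -3.6, 0, 0, 0, 0],
  [-1, -21.6, -3.7, 0, 0, 0, 0],
  [-1, -27.0, -3.2, 0, 0, 0, 0],
  [-1, -32.4, -2.2, 0, 0, 0, 0],
  [-1, -37.7, -0.7, 0, 0, 0, 0],
  [-1, -42.8, 1.4, 0, 0, 0, 0],
  [-1, -47.7, 3.9, 0, 0, 0, 0],
  [-1, -52.3, 6.9, 0, 0, 0, 0],
])

```text
time_s: 12.4
tcp_pos: [0.5125, 0.0428, 0.0807]
ee_rot: [0.006, 0.133, 0.991, -0.002]
ft_force: [8.2, -12.6, 0.4]
opening: 0.0219
```

jog_arm([
  [-1, -4.3, 3.5, 0, 0, 0, 0],
  [-1, -8.2, 7.4, 0, 0, 0, 0],
  [-1, -11.7, 11.6, 0, 0, 0, 0],
  [-1, -14.7, 16.2, 0, 0, 0, 0],
  [-1, -17.3, 21.0, 0, 0, 0, 0],
  [-1, -19.4, 26.1, 0, 0, 0, 0],
  [-1, -20.9, 31.4, 0, 0, 0, 0],
  [-1, -22.0, 36.8, 0, 0, 0, 0],
  [-1, -22.5, 42.3, 0, 0, 0, 0],
  [-1, -22.4, 47.8, 0, 0, 0, 0],
])

```text
time_s: 13.4
tcp_pos: [0.4847, 0.091, 0.0798]
ee_rot: [-0.0, 0.133, 0.991, -0.002]
ft_force: [-1.9, -10.3, 7.1]
opening: 0.0219
```

jog_arm([
  [-1, 0.6, 5.4, 0, 0, 0, 0],
  [-1, 1.8, 10.8, 0, 0, 0, 0],
  [-1, 3.4, 16.0, 0, 0, 0, 0],
  [-1, 5.6, 21.1, 0, 0, 0, 0],
  [-1, 8.3, 25.9, 0, 0, 0, 0],
  [-1, 11.5, 30.4, 0, 0, 0, 0],
  [-1, 15.1, 34.5, 0, 0, 0, 0],
  [-1, 19.1, 38.3, 0, 0, 0, 0],
  [-1, 23.4, 41.7, 0, 0, 0, 0],
  [-1, 28.1, 44.6, 0, 0, 0, 0],
])

```text
time_s: 14.4
tcp_pos: [0.5133, 0.1385, 0.0798]
ee_rot: [-0.0, 0.135, 0.991, 0.0]
ft_force: [-1.5, -0.1, 4.5]
opening: 0.022
```

The drag has fallen away: about 1.5 N now against 12 N before. I'll go 0.4 rad further to be sure the slot is open, then stop.

jog_arm([
  [-1, 4.9, 2.5, 0, 0, 0, 0],
  [-1, 10.0, 4.4, 0, 0, 0, 0],
  [-1, 15.4, 5.8, 0, 0, 0, 0],
  [-1, 20.8, 6.7, 0, 0, 0, 0],
  [-1, 20.8, 6.7, 0, 0, 0, 0],
  [-1, 20.8, 6.7, 0, 0, 0, 0],
  [-1, 20.8, 6.7, 0, 0, 0, 0],
])

```text
time_s: 15.1
tcp_pos: [0.5345, 0.1451, 0.0798]
ee_rot: [0.001, 0.135, 0.991, 0.0]
ft_force: [1.0, 1.6, 4.4]
opening: 0.0216
```

Low drag is confirmed and the crank is at rest. I'll release the knob and go straight up.

jog_arm([
  [0.2, 20.8, 6.7, 0, 0, 0, 0],
  [0.2, 0, 0, 0, 0, 0, 0],
])

```text
time_s: 15.3
tcp_pos: [0.5369, 0.1452, 0.0786]
ee_rot: [0.001, 0.134, 0.991, 0.0]
ft_force: [-0.4, 0.9, 0.3]
opening: 0.0498
```

My mistake: I carried the old offset into that release's first row, so the tool twitched towards +x as it opened. I'll raise the arm and check where the knob is now.

jog_arm([
  [0.2, 0, 0, 0, 0, 0, 0],
  [0.2, 0, 0, 10, 0, 0, 0],
  [0.2, 0, 0, 30, 0, 0, 0],
  [0.2, 0, 0, 60, 0, 0, 0],
  [0.2, 0, 0, 90, 0, 0, 0],
  [0.2, 0, 0, 120, 0, 0, 0],
  [-1, 0, 0, 150, 0, 0, 0],
  [-1, 0, 0, 150, 0, 0, 0],
  [-1, 0, 0, 150, 0, 0, 0],
  [-1, 0, 0, 150, 0, 0, 0],
])

```text
time_s: 16.3
tcp_pos: [0.5334, 0.1448, 0.2285]
ee_rot: [-0.001, 0.134, 0.991, -0.0]
ft_force: [-0.2, 0.3, -0.4]
opening: 0.0
```

```bash
python3 - <<'E'
from h import *
import pickle
P=cams.camera_params("wrist")
im,d=cams.capture("wrist");cv2.imwrite("pics/w3.png",im);pickle.dump(P,open("w3.pkl","wb"));print(monitor.read_state()["tcp_pos"])
E
```

```text
[0.53332307 0.14481321 0.22815212]
```

View pics/w3.png

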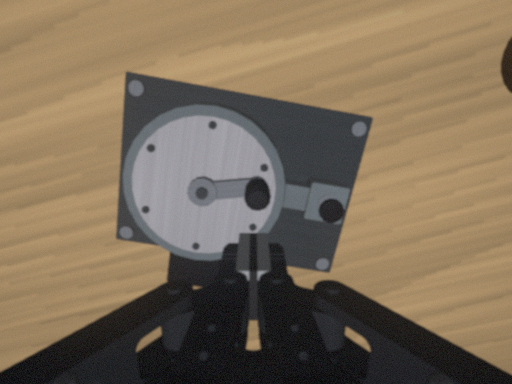

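```bash
python3 - <<'E'
from h import *
import pickle;P=pickle.load(open("w3.pkl","rb"))
g=cv2.cvtColor(cv2.imread("pics/w3.png"),cv2.COLOR_BGR2GRAY)
w=np.zeros(g.shape,np.uint8);w[194:226,316:347]=g[194:226,316:347]<40
c=max(cv2.findContours(w,0,1)[0],key=cv2.contourArea);M=cv2.moments(c);u,v=M['m10']/M['m00'],M['m01']/M['m00']
print("pl",cv2.boundingRect(c),u,v,ray("wrist",u,v,.058,P))
k=ray("wrist",257,199,.106,P);print("knob",k, ray("wrist",257,194,.087,P),"hub",ray("wrist",202,192,.071,P))
r=k[:2]-[.5405,.0902];print(np.hypot(*r),np.arctan2(r[1],r[0]), "winding",.314+4*np.pi-np.arctan2(r[1],r[0]))
E
```

```text
pl (321, 204, 22, 18) 331.8573185731857 213.42066420664207 [0.60148463 0.21180057 0.058     ]
knob [0.54928632 0.14420115 0.106     ] [0.55080633 0.14402997 0.087     ] hub [0.53933913 0.0913073  0.071     ]
0.05471127397552743 1.409503579253188 winding 11.470867035105984
```

The crank sits about 11.5 rad in, roughly 0.7 to 1.7 rad past the drop, so the slot should be open. I'll move over the plunger.

jog_arm([
  [-1, 30, 30, 0, 0, 0, 0],
  [-1, 67, 67, 0, 0, 0, 0],
  [-1, 67, 67, -40, 0, 0, 0],
  [-1, 67, 67, -80, 0, 0, 0],
  [-1, 67, 67, -120, 0, 0, 0],
  [-1, 67, 67, -145, 0, 0, 0],
  [-1, 67, 67, -157, 0, 0, 0],
  [-1, 67, 67, -157, 0, 0, 0],
  [-1, 67, 67, -157, 0, 0, 0],
])

```text
time_s: 17.25
tcp_pos: [0.6017, 0.2121, 0.0731]
ee_rot: [0.001, 0.135, 0.991, 0.0]
ft_force: [-0.2, 0.3, -0.5]
opening: -0.0001
```

```bash
python3 - <<'E'
from h import *
s=monitor.read_state();print(s["tcp_pos"],s["ft_force"])
a,_=cams.capture("side");b,_=cams.capture("wrist")
cv2.imwrite("pics/c4.png",np.hstack([cv2.resize(a[140:240,180:290],(396,360)),cv2.resize(b,(400,360))]))
E
```

```text
[0.60169213 0.21214308 0.07311275] [-0.22676694  0.29873639 -0.49670197]
```

View pics/c4.png

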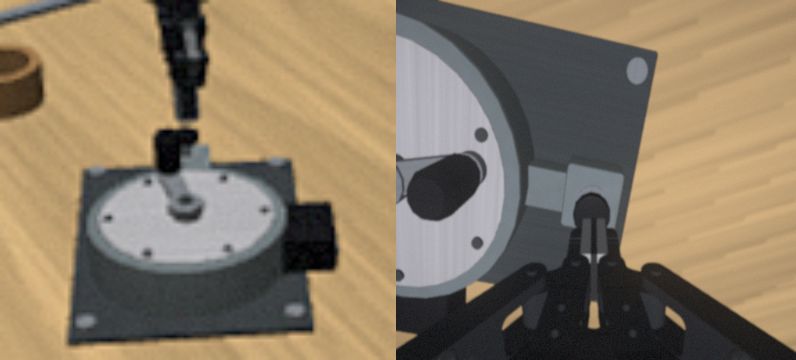

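The fingertips are aligned over the plunger head, which is at about (592,210) in the composite, and they clear the knob. Now I press slowly.

jog_arm([
  [-1, 0, 0, -5, 0, 0, 0],
  [-1, 0, 0, -9, 0, 0, 0],
  [-1, 0, 0, -12, 0, 0, 0],
  [-1, 0, 0, -14, 0, 0, 0],
  [-1, 0, 0, -15, 0, 0, 0],
  [-1, 0, 0, -16, 0, 0, 0],
  [-1, 0, 0, -16, 0, 0, 0],
])

```text
time_s: 18.05
tcp_pos: [0.6009, 0.2119, 0.0563]
ee_rot: [-0.0, 0.134, 0.991, -0.0]
ft_force: [-0.8, -0.6, 1.4]
opening: -0.0002
```

jog_arm([
  [-1, 0, 0, -1, 0, 0, 0],
  [-1, 0, 0, -2, 0, 0, 0],
  [-1, 0, 0, -3, 0, 0, 0],
  [-1, 0, 0, -4, 0, 0, 0],
])

```text
time_s: 18.45
tcp_pos: [0.6009, 0.2119, 0.0523]
ee_rot: [-0.0, 0.134, 0.991, 0.0]
ft_force: [-1.3, -0.5, 2.2]
opening: -0.0001
```

jog_arm([
  [-1, 0, 0, -1, 0, 0, 0],
  [-1, 0, 0, -2, 0, 0, 0],
  [-1, 0, 0, -3, 0, 0, 0],
  [-1, 0, 0, -4, 0, 0, 0],
  [-1, 0, 0, -4.5, 0, 0, 0],
])

```text
time_s: 18.95
tcp_pos: [0.6009, 0.2119, 0.0477]
ee_rot: [-0.0, 0.134, 0.991, 0.0]
ft_force: [-1.9, -0.0, 1.7]
opening: 0.0001
```

jog_arm([
  [-1, 0, 0, -0.7, 0, 0, 0],
  [-1, 0, 0, -1.4, 0, 0, 0],
  [-1, 0, 0, -1.9, 0, 0, 0],
  [-1, 0, 0, -1.9, 0, 0, 0],
])

```text
time_s: 19.35
tcp_pos: [0.6009, 0.2119, 0.0461]
ee_rot: [-0.0, 0.134, 0.991, 0.0]
ft_force: [-1.9, 0.2, 3.7]
opening: 0.0
```

jog_arm([
  [-1, 0, 0, -0.4, 0, 0, 0],
  [-1, 0, 0, -0.8, 0, 0, 0],
  [-1, 0, 0, -0.8, 0, 0, 0],
])

```text
time_s: 19.65
tcp_pos: [0.601, 0.2119, 0.046]
ee_rot: [0.0, 0.135, 0.991, 0.0]
ft_force: [-3.2, -1.1, 7.1]
opening: 0.0003
```

The tip has stopped at z = 0.046 m and the force is rising (7 N), so the plunger is on its bottom stop. I'll retract and check.

jog_arm([
  [-1, 0, 0, 5, 0, 0, 0],
  [-1, 0, 0, 30, 0, 0, 0],
  [-1, 0, 0, 70, 0, 0, 0],
  [-1, 0, 0, 110, 0, 0, 0],
  [-1, 0, 0, 150, 0, 0, 0],
  [-1, -20, 0, 180, 0, 0, 0],
  [-1, -20, 0, 180, 0, 0, 0],
  [-1, -20, 0, 180, 0, 0, 0],
  [-1, -20, 0, 180, 0, 0, 0],
])

```text
time_s: 20.55
tcp_pos: [0.5807, 0.2117, 0.2235]
ee_rot: [-0.001, 0.135, 0.991, -0.0]
ft_force: [-0.4, -0.8, -1.5]
opening: 0.0002
```

```bash
python3 - <<'E'
from h import *
P=cams.camera_params("wrist")
a,da=cams.capture("side");b,d=cams.capture("wrist");p=pts("wrist",d,P)
g=cv2.cvtColor(b,cv2.COLOR_BGR2GRAY)
cv2.imwrite("pics/c5.png",np.hstack([cv2.resize(a[140:240,180:290],(396,360)),cv2.resize(b,(400,360))]))
m=(np.hypot(p[...,0]-.600,p[...,1]-.212)<.008)&(p[...,2]<.08);print(m.sum(),np.percentile(p[m][:,2],[10,50,90]))
q=p[(p[...,2]>.098)&(p[...,2]<.115)&(np.hypot(p[...,0]-.54,p[...,1]-.09)<.08)];print("knob",len(q),np.median(q,0))
s=monitor.read_state();print(s["tcp_pos"],s["ft_force"],s["time_s"])
E
```

```text
180 [0.04583098 0.04671736 0.04770589]
knob 599 [0.54913004 0.14603735 0.10593711]
[0.58069086 0.21168796 0.22320373] [ 0.12207444  0.05608235 -0.90323908] 20.65
```

View pics/c5.png

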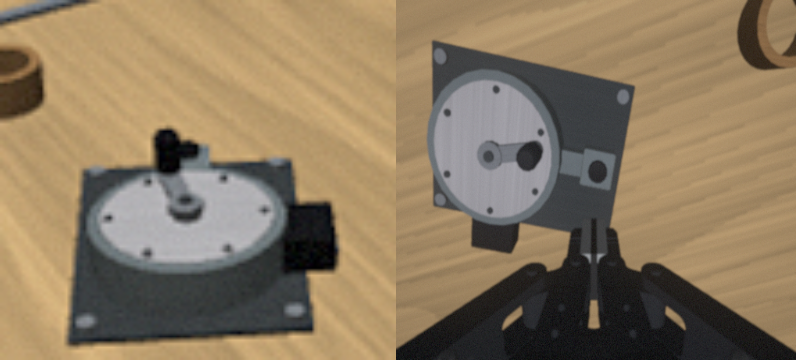

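The plunger head, at (597,172) in the composite, now reads 46.7 mm high, which is fully down. The knob has not moved since the release check and the robot is clear of everything, so I'm handing in.

```bash
python3 -c "
from plant import order
print(order.close_job())"
```

```text
the job is handed in; nothing more can be done
None
```

The crank is wound past the point where its drag fell away, the plunger is fully down, and I've handed the job in; no verdict was reported.

- **Winding:** I wound clockwise. The force along the circle was about 12 N until it fell to about 1.5 N, somewhere between 9.7 and 10.8 rad. The crank came to rest at about 11.5 rad by the camera, roughly 0.7 to 1.7 rad past the drop, which is inside a third of a turn.
- **Plunger:** It went down with about 2–4 N of force and 7 N at the bottom stop. After retracting, depth showed the head at 46.7 mm (46 mm is fully down).
- **Clear of the bench:** The last check showed the knob still where it was after release. The robot was clear of everything, with its tip about 0.22 m up. I stayed away from the hammer, jar and tape roll, but did not measure them again at the end.
- **A slip of mine:** One row of the release call carried an offset that should have been zero. It nudged the crank forward by about 0.3 rad as the gripper opened. I checked the knob by camera before pressing the plunger; it was still inside the window.

The reel positions measured from different cameras differed by 2–5 mm. I used the wrist-camera values, which matched the 135 mm and 55 mm dimensions given to within 2 mm.

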